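Put the rheometer's plate tools away

TASK

Put the rheometer's three flat-plate measuring tools away in the tray: set each one down upright, without dropping it, in the round dish made for its plate - the smallest plate in the smallest dish, the middle one in the middle, the largest in the largest. The cylinder bob and the vane tool look similar but are still in use: leave them, and the glass beaker, standing where they are.

Things in the scene. Friction and masses are not known exactly. Their poses are not given: they have to be found in the camera images.
- plate30: Smallest flat-plate measuring tool, bare steel, standing upright: a round flat plate 30 mm across and 8 mm thick at the bottom, a 10 mm stem, and on top a dark steel coupling head, a plain cylinder 20 mm across from 42 to 70 mm above the plate's underside (grip here). Mass about 70 g. Origin: centre of the plate's underside; z up the stem.
- plate50: Middle flat-plate measuring tool, bare steel, standing upright: a round flat plate 50 mm across and 8 mm thick at the bottom, a 10 mm stem, and on top a dark steel coupling head, a plain cylinder 20 mm across from 42 to 70 mm above the plate's underside (grip here). Mass about 130 g. Origin: centre of the plate's underside; z up the stem.
- plate70: Largest flat-plate measuring tool, bare steel, standing upright: a round flat plate 70 mm across and 8 mm thick at the bottom, a 10 mm stem, and on top a dark steel coupling head, a plain cylinder 20 mm across from 42 to 70 mm above the plate's underside (grip here). Mass about 200 g. Origin: centre of the plate's underside; z up the stem.
- dish30: The smallest of three round open black plastic dishes in one row (100 mm apart, any order) in a low grey tray (115 x 320 mm, 18 mm high); inner diameter 48 mm, outer 56 mm, made for the 30 mm plate. Fixed. Origin: centre of its underside (5 mm above the bench), z up; its inner floor is 4 mm and its rim 18 mm above the origin.
- dish50: The middle of three round open black plastic dishes in one row (100 mm apart, any order) in a low grey tray (115 x 320 mm, 18 mm high); inner diameter 68 mm, outer 76 mm, made for the 50 mm plate. Fixed. Origin: centre of its underside (5 mm above the bench), z up; its inner floor is 4 mm and its rim 18 mm above the origin.
- dish70: The largest of three round open black plastic dishes in one row (100 mm apart, any order) in a low grey tray (115 x 320 mm, 18 mm high); inner diameter 88 mm, outer 96 mm, made for the 70 mm plate. Fixed. Origin: centre of its underside (5 mm above the bench), z up; its inner floor is 4 mm and its rim 18 mm above the origin.
- bob: Cylinder bob, does not belong in the tray: a solid steel cylinder 38 mm in diameter and 42 mm tall, a short stem, and the same dark coupling head (20 mm diameter, 50 to 78 mm up). It stands upright on the bench; mass about 200 g. Origin: centre of its underside.
- vane: Vane tool, does not belong in the tray: four upright steel blades in a cross 44 mm across and 42 mm tall, a short stem, and the same dark coupling head (20 mm diameter, 50 to 78 mm up). It stands upright on the bench; mass about 90 g. Origin: centre of its underside.
- beaker: Small empty glass beaker, 50 mm rim diameter, 55 mm tall, standing on the bench among the tools; light. Origin: centre of its underside.
There are look-alikes about, which are no part of the job. What is shaped like the bob but blue is not meant. What is shaped like the plate30 but pink is not meant.

How it is judged (in metres and radians):
At the end, for the whole second after the job is handed in: Each plate tool stands at rest on the floor of the dish of its own size: its axis within 12 mm of the dish's centre, its underside less than 8 mm above the dish's underside, upright within 0.1 rad. Bob, vane and beaker stand upright within 20 mm of where they were (horizontal distance between plate30 and dish30 below 0.012 m and z of plate30 in the frame of dish30 below 0.008 m and angle between each of plate30, plate50, plate70, bob, vane, beaker's own z axis and vertical below 0.1 rad and linear speed of each of plate30, plate50, plate70 below 0.02 m/s and angular speed of each of plate30, plate50, plate70 below 0.2 rad/s and horizontal distance between plate50 and dish50 below 0.012 m and z of plate50 in the frame of dish50 below 0.008 m and horizontal distance between plate70 and dish70 below 0.012 m and z of plate70 in the frame of dish70 below 0.008 m and distance of each of bob, vane, beaker from where it was at the start of the episode below 0.02 m); the robot touches nothing.
It fails at once if the bob is pushed more than 20 mm from its place, lifted or knocked over (distance of bob from where it was at the start of the episode above 0.02 m or angle between bob's own z axis and vertical above 0.5 rad).
It fails at once if the vane is pushed more than 20 mm from its place, lifted or knocked over (distance of vane from where it was at the start of the episode above 0.02 m or angle between vane's own z axis and vertical above 0.5 rad).
It fails at once if the beaker is pushed more than 20 mm from its place, lifted or knocked over (distance of beaker from where it was at the start of the episode above 0.02 m or angle between beaker's own z axis and vertical above 0.5 rad).
It fails at once if a plate tool is dropped or knocked flying (over 0.6 m/s while no finger touches it, a free fall of about 20 mm) ((linear speed of plate30 above 0.6 m/s and contact force between plate30 and the fingers below 0.05 N) or (linear speed of plate50 above 0.6 m/s and contact force between plate50 and the fingers below 0.05 N) or (linear speed of plate70 above 0.6 m/s and contact force between plate70 and the fingers below 0.05 N)).
It also fails if it takes over 80 s, if anything falls off the work surface, if the arm or the gripper's body presses on something with over 40 N, if the wrist force passes 120 N, or if a joint passes its speed limit or range.

ROBOT

A 6-joint arm with a two-finger parallel gripper is mounted at the origin on the work surface. World frame = base frame: x ahead of the robot, y to its left, z up, the work surface at z = 0. Lengths are in m, angles in degrees, forces in N, time in s.
With the tool pointing down it reaches from about 0.3 to 0.775 m from the base axis. Payload 14.6 kg.
Tool frame: the origin (TCP) lies midway between the tips of the shut fingers; the grasp point (between the pads) lies 19 mm behind it (manip.hold_point_z is the distance from the TCP to the grasp point, in m); z points along the fingers, y is the line along which they close (so a half turn about z gives the same grasp; the last joint's range is limited). The gripper opens to 94 mm and grips with 3 to 60 N. Pads are 16 mm wide; open, the fingers measure 119 mm over their backs; the gripper's body (75 mm by 177 mm) begins 78 mm behind the grasp point.
Start: joints at [-74.576, 17.183, 87.147, -0, 75.671, -3.816], TCP at [0.181, -0.519, 0.205] pointing down, gripper open.
Joint ranges: [-173.82, 173.82], [-45.26, 126.66], [13.44, 144.39], [-59.66, 239.66], [0, 175.72], [-146.38, 146.38]. Speed limits (degrees/s): [127.2, 127.2, 147.25, 180, 180, 180].

INTERFACE

Orientations are given as [roll, pitch, yaw] about the fixed x, y, z axes, in that order (R = Rz(yaw) Ry(pitch) Rx(roll)).
In Python, from cell import manip gives the robot as it stands.
- The arm moves only by the tool carry_out, never from a script. Its argument "moves" is a list of rows, each a list of 3 entries, a list of its own where there are three numbers: the opening, from 0 (shut) to 1 (fully open), then the shift along the tool's x, y, z in cm, then the turn, a rotation vector about the tool's x, y, z in degrees. A call has 1 to 5 rows; each row shifts and turns the commanded pose from where the row before left it, along the tool's axes as they then stand; what a row does not reach is not made up. A row lasts 1/8 s, in which the tool goes at most 62.5 mm and 10.7 degrees, less where a joint would pass 70% of its speed; a pose out of reach is approached as far as the arm can. A call is refused whole if a number of a shift passes 6.25 or a number of a turn 10.7, either way. A call with a gripper value outside its range is refused whole. The fingers move at their own pace and stop on an object; the grip force is fixed at half the most. Time passes only in rows, so rows that do not move let the fingers close. It gives the time, the measured TCP pose, the force, the opening and the grip force at its end, in the units of the state.
- manip.observe(): the state, without advancing time (a new reading comes with each control period).
- manip.capture(name): name is "scene" or "top" or "wrist"; returns the picture (480x640x3 uint8, blue, green, red); there is no depth.
- manip.camera_info(name): a dict with "mtx" (3x3 intrinsics, pixels), "R" (3x3) and "t" (3): a world point X has camera coordinates R X + t. Camera axes: x right, y down, z forward; pixel columns grow to the right and rows downward; lengths in m; the calibration is good to about 2 mm. A picture is of the moment at which its call begins: read the wrist's pose just before it. camera_info takes no time and is no camera call; for the wrist camera it gives the pose at the moment of the call.
- manip.sign_off(): hands the job in; it is judged then, once.
The state is a dict: "time_s": time; "joint_positions": joint angles; "joint_vel": joint speeds; "effort": joint torques, N m; "eef_pos": TCP position; "tcp_rot": TCP orientation; "wrist_force": force on the tool from outside, world axes, zero at the start; "wrist_torque": the same for the moment, N m; "width": finger opening in m; "grasp_force": force on a finger pad.
Only numpy, scipy, OpenCV 4.12 (cv2) and the standard library are available. Lean on these libraries where they do the work, as an engineer would, in place of code of your own. Each camera call takes 0.05 s, during which the arm holds its last target. There are 200 camera calls.

## Working session

There is one attempt and no reset: what is moved stays moved. The work goes in short steps, Python scripts to look and compute and a tool call to move; the robot and the scene stay as the last step left them, time stands still between calls to the robot, and variables do not carry over. Pictures are saved under pics/ and viewed, at most 14 in all, crops included, and the job is handed in when it is done.

Besides the shell and the picture viewer there is one more tool, called after "Emit:" as name([rows], argument=value, ...), one row to a line, values as JSON. carry_out: Moves the arm, as the interface text tells. Its arguments: {"type":"object","properties":{"moves":{"type":"array"}},"required":["moves"]}

```bash
mkdir -p pics; python3 - <<'E'
from cell import manip
import cv2,numpy as np
print(manip.observe()); print(manip.hold_point_z)
for n in("scene","top"):
    cv2.imwrite(f"pics/{n}0.png",manip.capture(n)); c=manip.camera_info(n); print(n,c)
E
```

```text
{'time_s': 0.0, 'joint_positions': array([-7.45755597e+01,  1.72145491e+01,  8.71806340e+01,  1.69644209e-04,
        7.56717059e+01, -3.81581401e+00]), 'joint_vel': array([-0.07825571, -0.09069001, -0.06043159, -0.02260081,  0.04241295,
       -0.05489125]), 'effort': array([ 5.29989265e-04, -5.31807411e+01, -3.52730799e+01,  7.07955030e-02,
        2.43837159e-02, -8.14231430e-05]), 'eef_pos': array([ 0.18116785, -0.51901777,  0.20489421]), 'tcp_rot': array([-1.79933270e+02, -4.61536675e-03,  1.92402096e+01]), 'wrist_force': array([0.31494997, 0.25237155, 0.50594399]), 'wrist_torque': array([ 0.01123715, -0.00577442,  0.02738334]), 'grasp_force': 0.0, 'width': 0.09375927369785683}
0.0188
scene {'mtx': array([[489.81663167,   0.        , 321.00603562],
       [  0.        , 489.81663167, 243.73770743],
       [  0.        ,   0.        ,   1.        ]]), 'R': array([[-0.75929539,  0.65067501, -0.00962051],
       [ 0.52674567,  0.60586266, -0.59621258],
       [-0.38211191, -0.45776902, -0.80276896]]), 't': array([ 0.39087735, -0.24089346,  1.06453313])}
top {'mtx': array([[612.70398847,   0.        , 317.94090776],
       [  0.        , 612.70398847, 251.28191676],
       [  0.        ,   0.        ,   1.        ]]), 'R': array([[ 0.01768729, -0.99929076,  0.03324362],
       [-0.99011447, -0.02213253, -0.13850449],
       [ 0.13914202, -0.03046522, -0.9898037 ]]), 't': array([-0.02264925,  0.50599316,  1.07908609])}
```

View pics/top0.png

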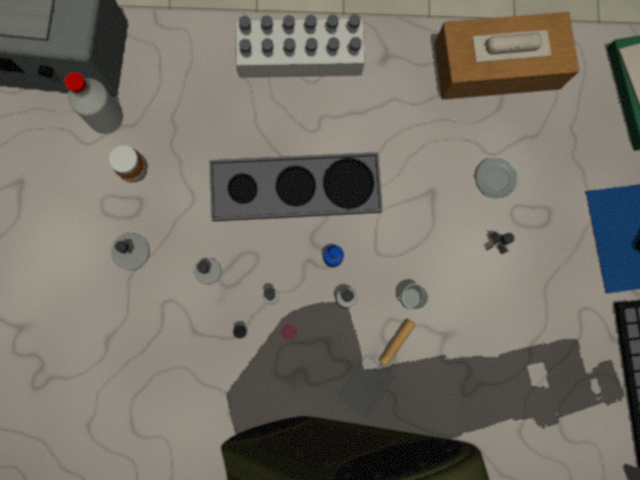

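View pics/scene0.png

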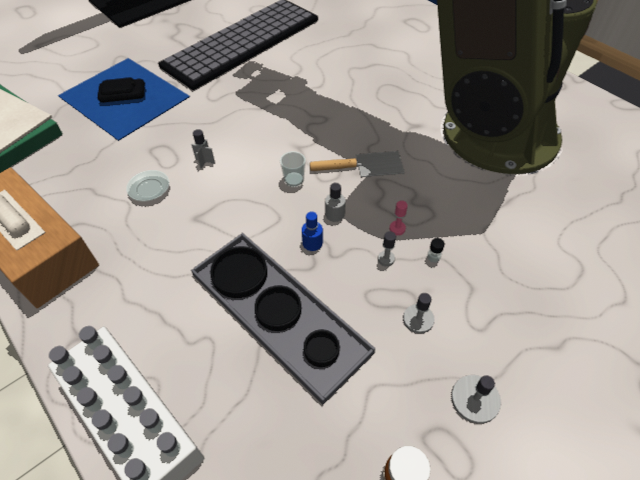

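```bash
cat > h.py <<'E'
from cell import manip
import cv2,numpy as np
def cast(c,uv,z):
    d=np.linalg.inv(c["mtx"])@[uv[0],uv[1],1]; C=-c["R"].T@c["t"]; d=c["R"].T@d
    return (C+d*(z-C[2])/d[2])[:2]
def blob(img,uv,thr,r):
    # dark blob nearest uv within r px
    g=img.max(2); m=(g<thr).astype(np.uint8)
    n,l,s,ce=cv2.connectedComponentsWithStats(m)
    k=[i for i in range(1,n) if s[i,4]>15 and np.hypot(*(ce[i]-uv))<r]
    if not k: return None
    i=min(k,key=lambda i:np.hypot(*(ce[i]-uv))); b=(l==i).astype(np.uint8)
    cn=max(cv2.findContours(b,0,1)[0],key=len)
    hull=cv2.convexHull(cn); M=cv2.moments(hull)
    return np.array([M['m10'],M['m01']])/M['m00'],s[i],hull
E
python3 - <<'E'
from h import *
P={"p70":((123,246),(485,386)),"p50":((204,266),(423,302)),"p30":((269,290),(389,241)),"bob":((347,296),(335,190)),"vane":((507,238),(198,137)),"vial":((240,329),(437,244)),
"d30":((242,188),(321,348)),"d50":((296,186),(278,308)),"d70":((349,183),(239,271))}
for j,n in enumerate(("top","scene")):
    im=cv2.imread(f"pics/{n}0.png"); c=manip.camera_info(n)
    for k,v in P.items():
        z=.023 if k[0]=="d" else .056 if k[0]=="p" else .064
        for t in ((45,) if k[0]=="d" else (65,80)):
            b=blob(im,v[j],t,9)
            if b: print(n,k,t,b[0].round(1),b[1],cast(c,b[0],z).round(4), cv2.fitEllipse(b[2])[1] if len(b[2])>4 else '')
    print(n,"beaker rim",cast(c,((411,293),(292,160))[j],.055),"pink head",cast(c,((289,331),(401,209))[j],.056),"blue",cast(c,((333,254),(311,218))[j],.064),"spat",cast(c,((409,323),(312,165))[j],.01))
    # bright plate discs
    for k,(u,vv) in {"p70":((130,251),(476,398)),"p50":((208,271),(419,319))}.items():
        u=(u,vv)[j]; hsv=cv2.cvtColor(im,cv2.COLOR_BGR2HSV); print(k,im[u[1]+8,u[0]],im[u[1]+8,u[0]+30])
E
```

```text
top p70 65 [124.2 246.2] [116 240  17  13 161] [0.505  0.3311] (12.858755111694336, 16.5462646484375)
top p70 80 [124.2 246. ] [115 239  19  15 201] [0.5053 0.3311] (14.591817855834961, 18.21711540222168)
top p50 65 [203.4 266.2] [198 259  12  14 117] [0.4724 0.1902] (11.078255653381348, 13.120903015136719)
top p50 80 [203.6 266. ] [197 259  14  15 146] [0.4727 0.1899] (12.738605499267578, 14.21202564239502)
top p30 65 [269.2 293.3] [265 288   9  12  84] [0.4267 0.0727] (9.492498397827148, 11.20852279663086)
top p30 80 [268.9 291.9] [264 284  11  16 129] [0.4292 0.0733] (10.599787712097168, 15.275506973266602)
top bob 65 [346.9 294.8] [342 289  11  12  95] [ 0.4263 -0.0639] (10.237839698791504, 11.41798210144043)
top bob 80 [343.9 292.9] [335 285  19  17 174] [ 0.4296 -0.0586] (15.477829933166504, 18.28407859802246)
top vane 65 [501.4 240.7] [489 233  24  20 248] [ 0.5289 -0.3406] (20.949926376342773, 24.769668579101562)
top vane 80 [499.3 241.2] [487 232  27  21 319] [ 0.5278 -0.3368] (21.847793579101562, 29.50301742553711)
top vial 65 [239.5 330.8] [234 325  12  13 133] [0.3601 0.1
[... 1452 characters left out ...]
4  15 163] [0.3792 0.1353] (13.122477531433105, 15.396854400634766)
scene vial 80 [436.6 245.4] [430 238  14  16 168] [0.3794 0.1353] (13.232789993286133, 15.561639785766602)
scene d30 45 [320.9 348.6] [ 303  330   36   38 1078] [0.6303 0.1349] (36.48490524291992, 37.70751190185547)
scene d50 45 [277.4 308.4] [ 255  286   46   46 1690] [0.638  0.0368] (45.18220138549805, 47.33100891113281)
scene d70 45 [241.7 271.3] [ 196  237   97   62 2517] [ 0.6402 -0.0595] (59.24751663208008, 90.81968688964844)
scene beaker rim [ 0.42799731 -0.18620652] pink head [0.36068219 0.03794839] blue [ 0.49779221 -0.04537726] spat [ 0.37893393 -0.18656291]
p70 [72 72 73] [195 204 213]
p50 [74 76 76] [195 202 211]
```

Emit:
carry_out([
  [0.5,[0,0,0],[0,0,9.6]],
  [0.5,[0,0,0],[0,0,9.6]],
  [0.5,[2,-5,0],[0,0,0]],
  [0.5,[2,-5,0],[0,0,0]],
  [0.5,[2,-5,0],[0,0,0]],
])

```text
time_s: 0.72
eef_pos: [0.2414, -0.3675, 0.2051]
tcp_rot: [-180.0, 0.0, 0.0]
wrist_force: [0.9, -1.0, -0.6]
width: 0.0485
grasp_force: 0.0
```

Emit:
carry_out([
  [0.5,[2,-5,0],[0,0,0]],
  [0.5,[2,-5,0],[0,0,0]],
  [0.5,[2,-5,0],[0,0,0]],
  [0.5,[2,-5,0],[0,0,0]],
  [0.5,[2,-5,0],[0,0,0]],
])

```text
time_s: 1.35
eef_pos: [0.3412, -0.1175, 0.2055]
tcp_rot: [180.0, -0.0, 0.0]
wrist_force: [0.3, -0.6, -0.4]
width: 0.0473
grasp_force: 0.0
```

Emit:
carry_out([
  [0.5,[2,-5,0],[0,0,0]],
  [0.5,[2,-5,0],[0,0,0]],
  [0.5,[2,-5,0],[0,0,0]],
  [0.5,[2.5,-4,0],[0,0,0]],
  [0.5,[0,0,0],[0,0,0]],
])

```text
time_s: 1.98
eef_pos: [0.4263, 0.0729, 0.2049]
tcp_rot: [-180.0, 0.1, 0.2]
wrist_force: [0.6, -0.1, 0.2]
width: 0.0469
grasp_force: 0.0
```

```bash
python3 - <<'E'
from h import *
c=manip.camera_info("wrist"); cv2.imwrite("pics/w1.png",manip.capture("wrist")); print(c,manip.observe()["eef_pos"],manip.observe()["tcp_rot"], -c["R"].T@c["t"])
E
```

```text
{'mtx': array([[359.47768886,   0.        , 319.1679229 ],
       [  0.        , 359.47768886, 241.5289854 ],
       [  0.        ,   0.        ,   1.        ]]), 'R': array([[ 4.45465203e-03, -9.99989910e-01,  5.79327173e-04],
       [-9.72062515e-01, -4.19428339e-03,  2.34684628e-01],
       [-2.34679830e-01, -1.60858058e-03, -9.72071391e-01]]), 't': array([0.0695701 , 0.3917552 , 0.48772341])} [0.42567588 0.07165778 0.20488973] [1.79991655e+02 7.97069717e-02 1.71261572e-01] [0.49495948 0.07199707 0.38212275]
```

View pics/w1.png

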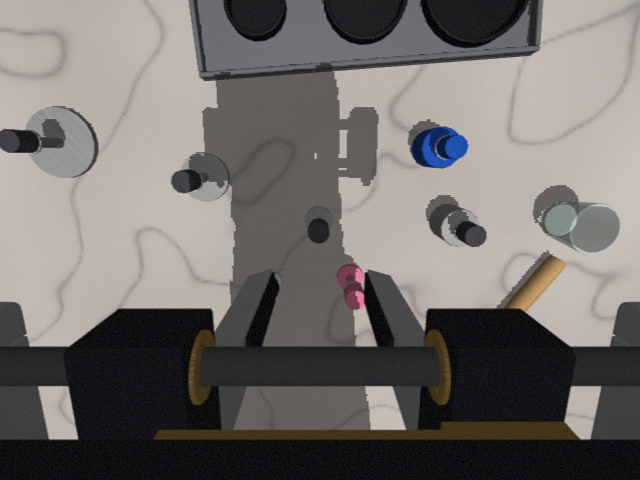

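```bash
python3 - <<'E'
from h import *
c=manip.camera_info("wrist"); im=cv2.imread("pics/w1.png")
for k,u in {"p30":(318,231),"p50":(187,181),"p70":(18,140),"bob":(471,234)}.items():
    for t in (45,60):
        b=blob(im,u,t,12)
        if b: print(k,t,b[0].round(1),b[1],cast(c,b[0],.06 if k!="bob" else .068).round(4))
g=im.max(2)
for k,u,box in (("p70",(62,142),(20,100,100,185)),("p50",(205,177),(175,148,235,205))):
    x0,y0,x1,y1=box; sub=im[y0:y1,x0:x1]; e=cv2.Canny(cv2.GaussianBlur(sub,(3,3),0),30,80)
    print(k,cast(c,u,.008))
    cv2.imwrite(f"pics/{k}e.png",cv2.resize(np.hstack([sub,cv2.merge([e]*3)]),None,fx=4,fy=4,interpolation=0))
# p30 disc extents
print(cast(c,(319,206),.008),cast(c,(306,219),.008),cast(c,(333,219),.008))
E
```

```text
p30 45 [318.1 230.3] [308 218  21  25 395] [0.4271 0.0712]
p30 60 [318.1 230.3] [308 218  21  25 433] [0.4272 0.0712]
p50 45 [192.9 179.2] [185 170  16  21 203] [0.473  0.1821]
p50 60 [192.  178.9] [182 169  20  22 231] [0.4732 0.1829]
p70 45 [ 24.5 140.7] [ 11 130  28  22 402] [0.5052 0.3248]
p70 60 [ 23.9 140.8] [  9 130  30  23 434] [0.5052 0.3253]
bob 45 [464.7 230.2] [456 221  21  22 204] [ 0.4293 -0.0596]
bob 60 [465.1 230.7] [456 221  21  23 235] [ 0.4289 -0.06  ]
p70 [0.50589654 0.3283862 ]
p50 [0.47175026 0.18746736]
[0.44223629 0.07041918] [0.42841558 0.08408505] [0.42850703 0.05560821]
```

Emit:
carry_out([
  [0.5,[0.1,0.1,5],[0,0,0]],
  [0.5,[0,0,5],[0,0,0]],
  [0.5,[0,0,4],[0,0,0]],
  [0.5,[0,0,2.7],[0,0,0]],
  [0.5,[0,0,0],[0,0,0]],
])

```text
time_s: 2.65
eef_pos: [0.4255, 0.0689, 0.0374]
tcp_rot: [180.0, 0.2, -0.0]
wrist_force: [0.1, -0.0, 0.5]
width: 0.0469
grasp_force: 0.0
```

Emit:
carry_out([
  [0.0,[0,0,0],[0,0,0]],
  [0.0,[0,0,0],[0,0,0]],
  [0.0,[0,0,0],[0,0,0]],
  [0.0,[0,0,0],[0,0,0]],
])

```text
time_s: 3.15
eef_pos: [0.4274, 0.07, 0.0392]
tcp_rot: [-180.0, -0.1, 0.0]
wrist_force: [-1.4, -0.0, 6.8]
width: 0.0195
grasp_force: 30.0
```

Emit:
carry_out([
  [0.0,[0,0,-2],[0,0,0]],
  [0.0,[0,0,-4],[0,0,0]],
  [0.0,[0,0,-5],[0,0,0]],
  [0.0,[0,0,-4],[0,0,0]],
  [0.0,[3,-1,0],[0,0,0]],
])

```text
time_s: 3.78
eef_pos: [0.4578, 0.08, 0.1922]
tcp_rot: [-180.0, -0.4, 0.0]
wrist_force: [0.6, -0.7, -1.0]
width: 0.0191
grasp_force: 30.0
```

Emit:
carry_out([
  [0.0,[4,0,0],[0,0,0]],
  [0.0,[4,0,0],[0,0,0]],
  [0.0,[2,0,0],[0,0,0]],
  [0.0,[0,0,0],[0,0,0]],
  [0.0,[0,0,0],[0,0,0]],
])

```text
time_s: 4.4
eef_pos: [0.5561, 0.08, 0.1885]
tcp_rot: [180.0, 0.0, 0.0]
wrist_force: [1.8, 1.1, -0.7]
width: 0.0193
grasp_force: 30.0
```

```bash
python3 - <<'E'
from h import *
c=manip.camera_info("wrist"); im=manip.capture("wrist"); cv2.imwrite("pics/w2.png",im); o=manip.observe();print(o["eef_pos"],o["tcp_rot"],o["width"])
for xy in ((.627,.132),(.635,.033),(.640,-.065)):
    p=c["mtx"]@(c["R"]@[*xy,.023]+c["t"]); u=p[:2]/p[2]
    for t in (35,45,60):
        b=blob(im,u,t,25)
        if b: print(u.round(),t,b[0].round(1),b[1],cast(c,b[0],.023).round(4),cv2.fitEllipse(b[2])[1])
E
```

```text
[0.55610308 0.08004457 0.18864741] [1.79999025e+02 5.16449573e-03 4.84914115e-02] 0.01951330728003192
[262. 152.] 35 [263.9 151.2] [ 235  121   59   61 2738] [0.628  0.1298] (58.15647888183594, 60.818180084228516)
[262. 152.] 45 [263.9 151.2] [ 234  121   61   61 2849] [0.6281 0.1298] (59.05347442626953, 61.29489517211914)
[262. 152.] 60 [263.9 151.1] [ 234  121   61   61 2918] [0.6281 0.1298] (59.588375091552734, 62.19758605957031)
[369. 144.] 35 [368.8 143.6] [ 331  105   77   80 3192] [0.6349 0.033 ] (76.41141510009766, 80.25340270996094)
[369. 144.] 45 [368.8 143.6] [ 330  104   79   81 3480] [0.6349 0.033 ] (77.59651184082031, 80.6330337524414)
[369. 144.] 60 [370.  142.3] [ 330  100   81   85 4761] [0.6361 0.032 ] (79.9821548461914, 84.59590911865234)
[476. 138.] 45 [476.  133.4] [ 423   81  106  105 3050] [ 0.6441 -0.0647] (100.84519958496094, 111.40470123291016)
[476. 138.] 60 [484.8 132.2] [ 423   71  116  117 9635] [ 0.6451 -0.0727] (117.54657745361328, 137.40907287597656)
```

View pics/w2.png

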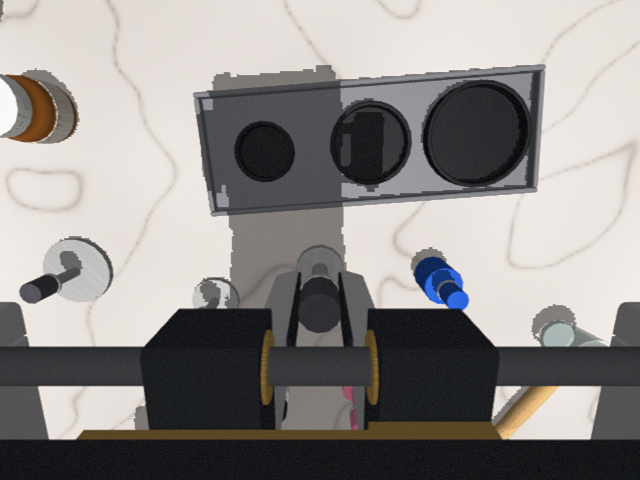

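Emit:
carry_out([
  [0.0,[3.6,-2.6,0],[0,0,0]],
  [0.0,[3.6,-2.6,0],[0,0,0]],
  [0.0,[0,0,4],[0,0,0]],
  [0.0,[0,0,4],[0,0,0]],
  [0.0,[0,0,0],[0,0,0]],
])

```text
time_s: 5.08
eef_pos: [0.6269, 0.1319, 0.1062]
tcp_rot: [180.0, 0.3, 0.1]
wrist_force: [0.1, -0.2, -0.3]
width: 0.0198
grasp_force: 30.0
```

```bash
python3 - <<'E'
from h import *
c=manip.camera_info("wrist"); im=manip.capture("wrist"); cv2.imwrite("pics/w3.png",im); o=manip.observe();print(o["eef_pos"],o["tcp_rot"],o["width"],o["wrist_force"])
for z in (.023,): print(cast(c,(320,200),z))
E
```

```text
[0.62825976 0.13201419 0.10881199] [1.79990817e+02 6.35198358e-02 4.47790831e-02] 0.019257323386163087 [ 0.0797967   0.39254148 -0.57931679]
[0.66344684 0.1299322 ]
```

View pics/w3.png

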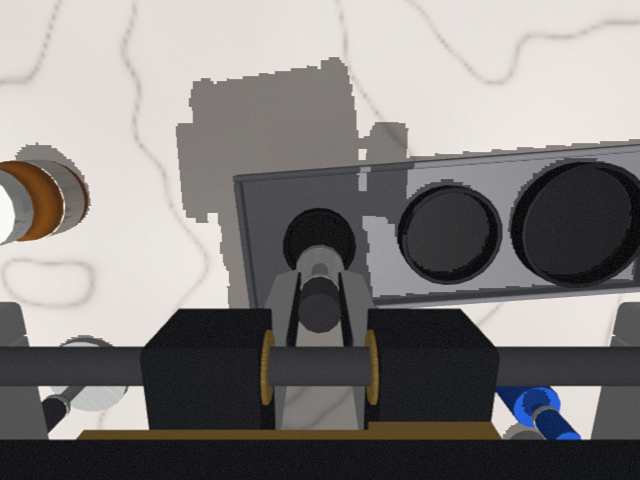

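Emit:
carry_out([
  [0.0,[0,0,3],[0,0,0]],
  [0.0,[0,0,2],[0,0,0]],
  [0.0,[0,0,0.7],[0,0,0]],
  [0.0,[0,0,0.2],[0,0,0]],
  [0.0,[0,0,0],[0,0,0]],
])

```text
time_s: 5.75
eef_pos: [0.6292, 0.1321, 0.0503]
tcp_rot: [-180.0, -0.1, 0.0]
wrist_force: [0.3, 0.3, -0.8]
width: 0.0194
grasp_force: 30.0
```

Emit:
carry_out([
  [0.0,[0,0,0.1],[0,0,0]],
  [0.0,[0,0,0.1],[0,0,0]],
  [0.0,[0,0,0],[0,0,0]],
])

```text
time_s: 6.12
eef_pos: [0.6291, 0.1321, 0.0483]
tcp_rot: [-180.0, -0.1, 0.0]
wrist_force: [-0.9, -1.1, 5.0]
width: 0.0194
grasp_force: 30.0
```

Emit:
carry_out([
  [0.2,[0,0,0],[0,0,0]],
  [0.4,[0,0,0],[0,0,0]],
  [0.5,[0,0,0],[0,0,0]],
  [0.5,[0,0,-3],[0,0,0]],
  [0.5,[0,0,-5],[0,0,0]],
])

```text
time_s: 6.75
eef_pos: [0.6279, 0.1319, 0.1267]
tcp_rot: [180.0, 0.2, 0.0]
wrist_force: [-0.1, -0.6, 0.4]
width: 0.047
grasp_force: 0.0
```

Emit:
carry_out([
  [0.5,[0,0,-5],[0,0,0]],
  [0.5,[-5,-2,-2],[0,0,0]],
  [0.5,[-5.5,-2,0],[0,0,0]],
  [0.5,[-5.2,-1.7,0],[0,0,0]],
  [0.5,[0,0,0],[0,0,0]],
])

```text
time_s: 7.38
eef_pos: [0.4695, 0.1899, 0.1979]
tcp_rot: [-180.0, -0.0, 0.2]
wrist_force: [-0.0, -0.1, 0.5]
width: 0.0471
grasp_force: 0.0
```

```bash
python3 - <<'E'
from h import *
c=manip.camera_info("wrist"); im=manip.capture("wrist"); cv2.imwrite("pics/w4.png",im); o=manip.observe();print(o["eef_pos"],o["tcp_rot"],o["width"])
for xy in ((.472,.189),(.506,.329)):
    p=c["mtx"]@(c["R"]@[*xy,.06]+c["t"]); u=p[:2]/p[2]
    for t in (45,60):
        b=blob(im,u,t,25)
        if b: print(u.round(),t,b[0].round(1),b[1],cast(c,b[0],.06).round(4))
E
```

```text
[0.47123431 0.1894275  0.19808804] [-1.79980351e+02 -6.56912818e-02  1.27051635e-01] 0.04713725422751298
[319. 231.] 45 [316.6 230.4] [306 218  22  25 418] [0.4726 0.1908]
[319. 231.] 60 [316.6 230.6] [306 218  22  26 460] [0.4724 0.1908]
[158. 192.] 45 [160.3 190.6] [151 181  19  22 209] [0.5075 0.3272]
[158. 192.] 60 [159.1 190.9] [148 181  22  23 242] [0.5072 0.3283]
```

View pics/w4.png

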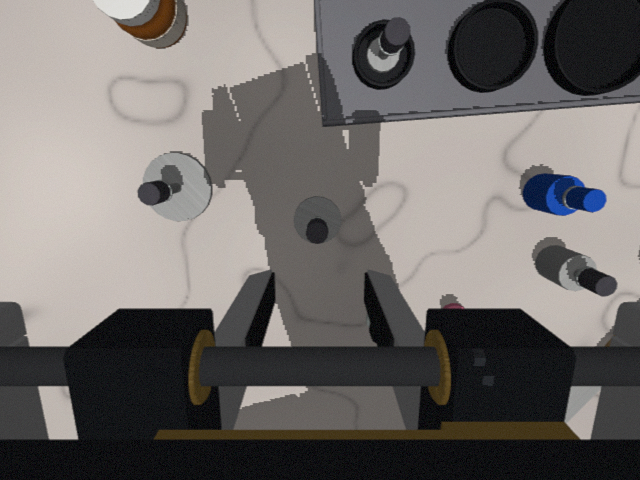

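Emit:
carry_out([
  [0.5,[0.1,-0.1,5],[0,0,0]],
  [0.5,[0,0,5],[0,0,0]],
  [0.5,[0,0,4],[0,0,0]],
  [0.5,[0,0,2],[0,0,0]],
  [0.5,[0,0,0],[0,0,0]],
])

```text
time_s: 8.05
eef_pos: [0.4729, 0.1893, 0.036]
tcp_rot: [179.9, 0.2, -0.0]
wrist_force: [0.1, 0.7, 0.4]
width: 0.0468
grasp_force: 0.0
```

Emit:
carry_out([
  [0.0,[0,0,0],[0,0,0]],
  [0.0,[0,0,0],[0,0,0]],
  [0.0,[0,0,0],[0,0,0]],
  [0.0,[0,0,0],[0,0,0]],
])

```text
time_s: 8.55
eef_pos: [0.4729, 0.19, 0.0378]
tcp_rot: [-180.0, -0.0, 0.0]
wrist_force: [0.1, 0.5, 2.3]
width: 0.0192
grasp_force: 30.0
```

Emit:
carry_out([
  [0.0,[0,0,-2],[0,0,0]],
  [0.0,[0,0,-4],[0,0,0]],
  [0.0,[0,0,-5],[0,0,0]],
  [0.0,[0,0,-4],[0,0,0]],
  [0.0,[3.3,3.2,0],[0,0,0]],
])

```text
time_s: 9.18
eef_pos: [0.5064, 0.1592, 0.1911]
tcp_rot: [-179.9, -0.3, 0.2]
wrist_force: [0.4, 0.2, -2.7]
width: 0.0192
grasp_force: 30.0
```

Emit:
carry_out([
  [0.0,[4,4,0],[0,0,0]],
  [0.0,[4,4,0],[0,0,0]],
  [0.0,[3,3,0],[0,0,0]],
  [0.0,[2,1.6,0],[0,0,0]],
  [0.0,[0,0,0],[0,0,0]],
])

```text
time_s: 9.8
eef_pos: [0.6362, 0.0309, 0.1866]
tcp_rot: [180.0, 0.1, -0.1]
wrist_force: [-0.9, 0.0, -1.6]
width: 0.0191
grasp_force: 30.0
```

Emit:
carry_out([
  [0.0,[0,0,4],[0,0,0]],
  [0.0,[0,0,4],[0,0,0]],
  [0.0,[0,0,2],[0,0,0]],
  [0.0,[0,0,0],[0,0,0]],
])

```text
time_s: 10.3
eef_pos: [0.6352, 0.0325, 0.0869]
tcp_rot: [-180.0, 0.1, 0.1]
wrist_force: [0.7, -0.0, -1.1]
width: 0.0196
grasp_force: 30.0
```

```bash
python3 - <<'E'
from h import *
c=manip.camera_info("wrist"); im=manip.capture("wrist"); cv2.imwrite("pics/w5.png",im); o=manip.observe();print(o["eef_pos"],o["tcp_rot"],o["width"],o["wrist_force"])
for xy,z in (((.628,.1318),.023),((.6355,.032),.023),((.643,-.068),.023),((.629,.132),.079)):
    p=c["mtx"]@(c["R"]@[*xy,z]+c["t"]); print((p[:2]/p[2]).round(1))
E
```

```text
[0.63603389 0.03235521 0.08832862] [-1.79999359e+02 -3.54512348e-02  5.74810053e-02] 0.019429336254621014 [-0.05020219 -0.01954087 -1.72791799]
[175.6 265.8]
[318.  255.7]
[462.5 245.5]
[135.6 294.8]
```

View pics/w5.png

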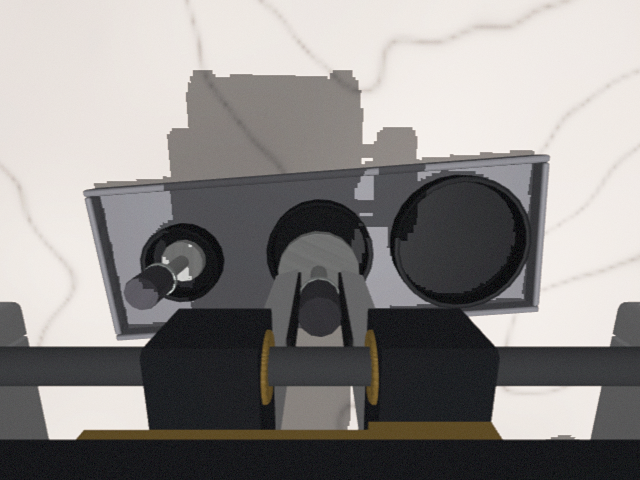

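Emit:
carry_out([
  [0.0,[0.2,0.1,2],[0,0,0]],
  [0.0,[0,0,1.4],[0,0,0]],
  [0.0,[0,0,0.4],[0,0,0]],
  [0.0,[0,0,0.1],[0,0,0]],
  [0.0,[0,0,0],[0,0,0]],
])

```text
time_s: 10.98
eef_pos: [0.6381, 0.0311, 0.0488]
tcp_rot: [180.0, -0.0, 0.0]
wrist_force: [0.6, 0.4, -1.9]
width: 0.0193
grasp_force: 30.0
```

Emit:
carry_out([
  [0.0,[0,0,0.1],[0,0,0]],
  [0.0,[0,0,0.1],[0,0,0]],
  [0.0,[0,0,0],[0,0,0]],
])

```text
time_s: 11.35
eef_pos: [0.638, 0.0311, 0.0468]
tcp_rot: [180.0, -0.0, 0.0]
wrist_force: [-0.7, 1.0, 2.7]
width: 0.0193
grasp_force: 30.0
```

Emit:
carry_out([
  [0.2,[0,0,0],[0,0,0]],
  [0.4,[0,0,0],[0,0,0]],
  [0.5,[0,0,0],[0,0,0]],
  [0.5,[0,0,-3],[0,0,0]],
  [0.5,[0,0,-6],[0,0,0]],
])

```text
time_s: 11.98
eef_pos: [0.6366, 0.031, 0.1351]
tcp_rot: [-180.0, 0.3, 0.0]
wrist_force: [-0.4, 0.1, 0.9]
width: 0.0469
grasp_force: 0.0
```

Emit:
carry_out([
  [0.5,[0,0,-6],[0,0,0]],
  [0.5,[-2.5,-5,0],[0,0,0]],
  [0.5,[-2.5,-5,0],[0,0,0]],
  [0.5,[-2.5,-5,0],[0,0,0]],
  [0.5,[-2.5,-5,0],[0,0,0]],
])

```text
time_s: 12.6
eef_pos: [0.5367, 0.2324, 0.1965]
tcp_rot: [-180.0, -0.0, 0.0]
wrist_force: [0.3, -0.1, 0.8]
width: 0.0469
grasp_force: 0.0
```

Emit:
carry_out([
  [0.5,[-2,-5,0],[0,0,0]],
  [0.5,[-1.1,-4.8,0],[0,0,0]],
  [0.5,[0,0,0],[0,0,0]],
  [0.5,[0,0,0],[0,0,0]],
])

```text
time_s: 13.1
eef_pos: [0.5067, 0.3285, 0.1963]
tcp_rot: [180.0, 0.0, 0.0]
wrist_force: [0.2, -1.3, 0.1]
width: 0.0472
grasp_force: 0.0
```

```bash
python3 - <<'E'
from h import *
c=manip.camera_info("wrist"); im=manip.capture("wrist"); cv2.imwrite("pics/w6.png",im); o=manip.observe();print(o["eef_pos"],o["tcp_rot"],o["width"])
p=c["mtx"]@(c["R"]@[.507,.329,.06]+c["t"]); u=p[:2]/p[2]
for t in (45,60):
        b=blob(im,u,t,25)
        if b: print(u.round(),t,b[0].round(1),b[1],cast(c,b[0],.06).round(4))
E
```

```text
[0.50696627 0.32802031 0.19632321] [ 1.79980991e+02  1.21654795e-02 -1.23326471e-02] 0.04716870960330072
[317. 234.] 45 [310.7 234.6] [300 222  22  26 439] [0.5062 0.3346]
[317. 234.] 60 [310.6 234.6] [300 222  22  26 473] [0.5062 0.3347]
```

View pics/w6.png

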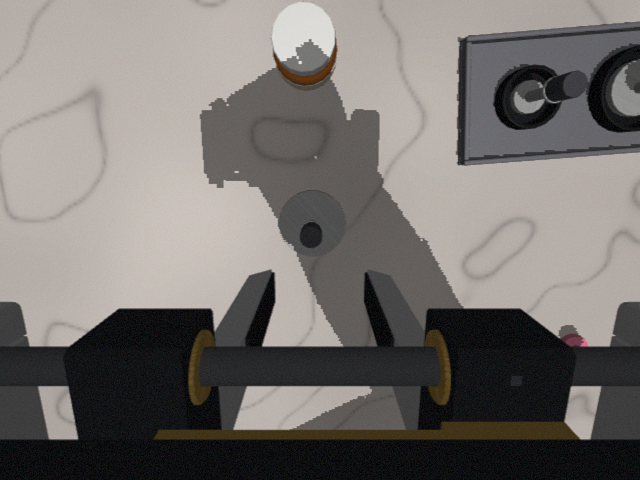

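Emit:
carry_out([
  [0.5,[-0.1,-0.6,5],[0,0,0]],
  [0.5,[0,0,5],[0,0,0]],
  [0.5,[0,0,4],[0,0,0]],
  [0.5,[0,0,1.8],[0,0,0]],
  [0.5,[0,0,0],[0,0,0]],
])

```text
time_s: 13.78
eef_pos: [0.5059, 0.3343, 0.0383]
tcp_rot: [180.0, 0.0, -0.0]
wrist_force: [-0.2, 0.3, -0.2]
width: 0.0473
grasp_force: 0.0
```

Emit:
carry_out([
  [0.0,[0,0,0],[0,0,0]],
  [0.0,[0,0,0],[0,0,0]],
  [0.0,[0,0,0],[0,0,0]],
  [0.0,[0,0,0],[0,0,0]],
])

```text
time_s: 14.28
eef_pos: [0.5059, 0.3353, 0.0392]
tcp_rot: [-180.0, -0.1, 0.0]
wrist_force: [-0.8, 0.9, 5.3]
width: 0.0192
grasp_force: 30.0
```

Emit:
carry_out([
  [0.0,[0,0,-2],[0,0,0]],
  [0.0,[0,0,-4],[0,0,0]],
  [0.0,[0,0,-5],[0,0,0]],
  [0.0,[0,0,-4],[0,0,0]],
  [0.0,[1,3,0],[0,0,0]],
])

```text
time_s: 14.9
eef_pos: [0.5162, 0.3063, 0.1932]
tcp_rot: [-179.8, -0.3, 0.2]
wrist_force: [0.7, -0.5, -2.4]
width: 0.0194
grasp_force: 30.0
```

Emit:
carry_out([
  [0.0,[2,5,0],[0,0,0]],
  [0.0,[2,5,0],[0,0,0]],
  [0.0,[2,5,0],[0,0,0]],
  [0.0,[2,5,0],[0,0,0]],
  [0.0,[2,5,0],[0,0,0]],
])

```text
time_s: 15.52
eef_pos: [0.6161, 0.0533, 0.1897]
tcp_rot: [-180.0, -0.0, 0.0]
wrist_force: [1.1, 0.3, -2.7]
width: 0.0193
grasp_force: 30.0
```

Emit:
carry_out([
  [0.0,[1,5,0],[0,0,0]],
  [0.0,[1,5,0],[0,0,0]],
  [0.0,[1,2.2,0],[0,0,0]],
  [0.0,[0,0,0],[0,0,0]],
  [0.0,[0,0,0],[0,0,0]],
])

```text
time_s: 16.15
eef_pos: [0.6457, -0.0662, 0.189]
tcp_rot: [-180.0, -0.0, 0.1]
wrist_force: [0.2, 0.6, -1.9]
width: 0.0197
grasp_force: 30.0
```

Emit:
carry_out([
  [0.0,[0,0,4],[0,0,0]],
  [0.0,[0,0,4],[0,0,0]],
  [0.0,[0,0,2],[0,0,0]],
  [0.0,[0,0,0],[0,0,0]],
])

```text
time_s: 16.65
eef_pos: [0.6455, -0.0662, 0.088]
tcp_rot: [-180.0, 0.1, 0.1]
wrist_force: [0.4, 0.3, -1.1]
width: 0.0196
grasp_force: 30.0
```

```bash
python3 - <<'E'
from h import *
c=manip.camera_info("wrist"); im=manip.capture("wrist"); cv2.imwrite("pics/w7.png",im); o=manip.observe();print(o["eef_pos"],o["tcp_rot"],o["width"],o["wrist_force"])
for xy,z in (((.637,.031),.023),((.646,-.067),.023)):
    p=c["mtx"]@(c["R"]@[*xy,z]+c["t"]); print((p[:2]/p[2]).round(1))
E
```

```text
[ 0.64627581 -0.06653416  0.08948895] [ 1.79994473e+02 -4.38619193e-02  7.15964248e-02] 0.019348594506635532 [ 0.21226004 -0.23484433 -1.63090513]
[179.4 267.1]
[318.4 255.1]
```

View pics/w7.png

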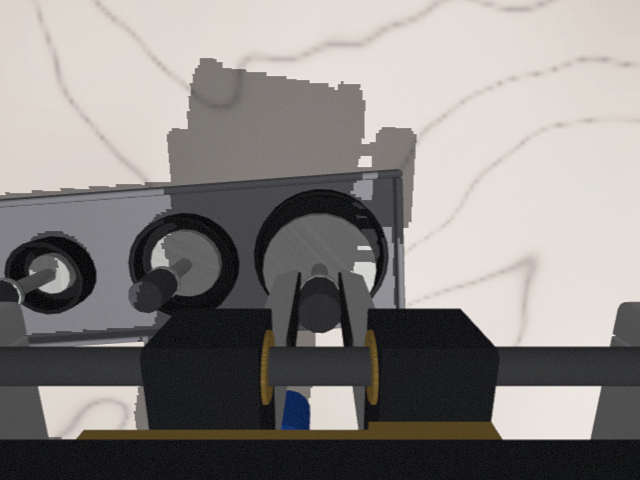

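Emit:
carry_out([
  [0.0,[0,0.1,2],[0,0,0]],
  [0.0,[0,0,1.5],[0,0,0]],
  [0.0,[0,0,0.4],[0,0,0]],
  [0.0,[0,0,0.1],[0,0,0]],
  [0.0,[0,0,0],[0,0,0]],
])

```text
time_s: 17.32
eef_pos: [0.6461, -0.068, 0.0485]
tcp_rot: [180.0, -0.0, 0.0]
wrist_force: [-0.4, 0.5, -2.2]
width: 0.0194
grasp_force: 30.0
```

Emit:
carry_out([
  [0.0,[0,0,0.1],[0,0,0]],
  [0.0,[0,0,0.1],[0,0,0]],
  [0.0,[0,0,0],[0,0,0]],
])

```text
time_s: 17.7
eef_pos: [0.6463, -0.068, 0.0482]
tcp_rot: [180.0, -0.1, 0.0]
wrist_force: [-6.6, 0.4, 12.0]
width: 0.0191
grasp_force: 30.0
```

Emit:
carry_out([
  [0.2,[0,0,0],[0,0,0]],
  [0.4,[0,0,0],[0,0,0]],
  [0.5,[0,0,0],[0,0,0]],
  [0.5,[0,0,-3],[0,0,0]],
  [0.5,[0,0,-6],[0,0,0]],
])

```text
time_s: 18.32
eef_pos: [0.6448, -0.0678, 0.135]
tcp_rot: [-180.0, 0.3, 0.0]
wrist_force: [-0.6, 0.3, 0.8]
width: 0.0467
grasp_force: 0.0
```

Emit:
carry_out([
  [0.5,[0,0,-6],[0,0,0]],
  [0.5,[-5,-3,0],[0,0,0]],
  [0.5,[-5,-3,0],[0,0,0]],
  [0.5,[-3,-3,0],[0,0,0]],
  [0.5,[0,0,0],[0,0,0]],
])

```text
time_s: 18.95
eef_pos: [0.5148, 0.0233, 0.1972]
tcp_rot: [-180.0, -0.1, 0.2]
wrist_force: [1.0, -0.1, 1.0]
width: 0.0467
grasp_force: 0.0
```

```bash
python3 - <<'E'
from h import *
print(manip.observe()["eef_pos"],manip.observe()["wrist_force"])
a=manip.capture("wrist");b=manip.capture("scene")
cv2.imwrite("pics/w8.png",cv2.resize(a[:300],(640,300))); cv2.imwrite("pics/s8.png",cv2.resize(b[100:450,150:550],None,fx=2,fy=2)[:600])
E
```

```text
[0.51479919 0.02333811 0.19716158] [ 0.96685251 -0.1262163   0.97938402]
```

View pics/w8.png

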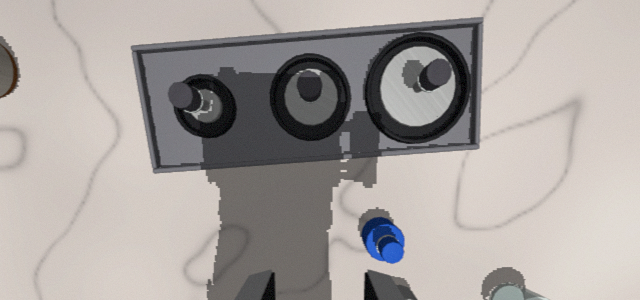

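View pics/s8.png

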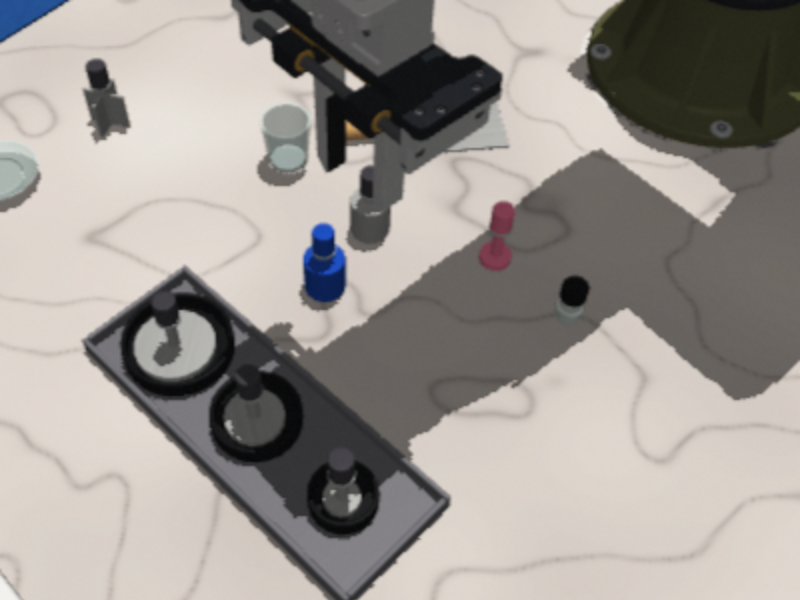

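The wrist view shows all three plates upright and flat in their own dishes: small at (206,105), middle at (310,97), large at (417,87). All are centred within a few millimetres. In the scene view the bob, vane and beaker are still standing in place.

```bash
python3 -c "
from cell import manip
print(manip.sign_off())"
```

```text
the job is handed in; nothing more can be done
None
```

All three plate tools are standing upright in the dishes of their own size, the bob, vane and beaker are where they were in the last pictures, and the job is handed in at about 19 s; sign-off returned no verdict.

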